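Clamp a chamber slide in a spring-arm slide holder

TASK

Draw the sprung curved arm of the slide holder back by its thumb post until it stays open, set the chamber slide flat on the holder's plate and, still holding it, push it gently but positively home against the long fixed edge and the end stop of the L-shaped jaw together. Let go of the slide, then tip the arm back over so that it springs shut and clamps the slide there. The slide is glass and the spring arm is delicate, so push on the edges and the arm with a few newtons, never as much as 20, set the slide down softly, and leave the other things on the bench alone.

Things in the scene. Friction and masses are not known exactly. Their poses are not given: they have to be found in the camera images.
- holder: Slide holder, fixed to the bench: grey plate 176 x 104 x 12 mm, x -88..+88, y -64..+40 mm about its origin at bench level; z up, plate top at z = 12 mm. On it a fixed steel L-shaped jaw, 5 mm high: a long edge (84 mm) facing -y and an end stop facing -x. The jaw is adjustable, locked at an unmeasured setting: edge face anywhere at y +9..+15, stop face at x +34..+50 mm. Find both by feel.
- clip_arm (a joint): Angle (rad) of the sprung arm (5 mm bar within 6 mm above the plate, on the -y side) about an upright pivot at x -58, y -8 mm of the holder. 0 shut and empty, 0.04 to 0.16 on a slide, 0.42 fully back; grows clockwise from above. Over-centre spring: below 0.26 it pulls shut (3 to 7 N at the nose), beyond it stays open (3 N at the post to release). Damped, 0.4 N m s/rad: move the post under 60 mm/s.
- thumb_post (a point): Top centre of the upright black thumb post by the arm's free end: 10 mm diameter, 31 mm of it free above the arm, top 37 mm above the plate (49 above the bench), 114 mm from the pivot. In the holder's frame about (54, -28) mm with the arm at 0, (52, -37) at 0.08, (36, -72) fully back. Hook, straddle or pinch it from above.
- chamber_slide: Chamber slide on the bench: clear glass base 76 x 26 x 4 mm (long axis x); on its middle a grey plastic chamber block 52 x 22 mm with thin white ribs and lid, whole height 26 mm; about 60 g. Origin at the centre of its underside, z up. Grip it across the chamber's 22 mm sides, fingertips 8 mm or more above its underside, to clear the jaw. Alike both ways round; its long side goes on the long edge.
- stir_bar_box: Bystander: flat clear box 54 x 75 x 21 mm; origin at the centre of its underside. Leave it alone.
- lab_timer: Bystander: white bench timer 62 x 64 x 14 mm; origin at the centre of its underside. Leave it alone.
- petri_1: Bystander: petri dish 91 mm across, 15 mm high; origin at the centre of its underside. Leave it alone.
Things that resemble listed ones, but are neither listed nor needed, are in the scene too. What is shaped like the chamber_slide but blue or pink is not meant.

How it is judged:
On the way, in this order (a step that is already met when the one before it is completed fails the run):
1. the sprung arm has been drawn back over centre and is open against its stop (value of joint clip_arm above 0.38 rad), for 0.2 s.
2. with the arm back, the slide is pushed home against the long edge and the end stop together, at least 1 N on each (value of joint clip_arm above 0.3 rad and contact force between chamber_slide and jaw_c0 above 1 N and contact force between chamber_slide and jaw_c1 above 1 N and z of chamber_slide in the frame of holder below 0.015 m), for 0.2 s.
3. the slide is let go in its seat while the arm is still back (value of joint clip_arm above 0.3 rad and contact force between the fingers and chamber_slide below 0.05 N and ((x of jaw_c1 in the frame of chamber_slide between 0.0375 and 0.0455 m and y of jaw_c1 in the frame of chamber_slide between 0.002 and 0.01 m) or (x of jaw_c1 in the frame of chamber_slide between -0.0455 and -0.0375 m and y of jaw_c1 in the frame of chamber_slide between -0.01 and -0.002 m)) and z of chamber_slide in the frame of holder below 0.014 m), for 0.1 s.
At the end, for the whole second after the job is handed in: The arm has sprung shut onto the slide (arm angle 0.03 to 0.18 rad) and presses it on the long edge (over 1 N); the slide lies flat (within 0.05 rad) on the plate, its long side within 2 mm of the long edge, its end within 2 mm of the end stop, and within 0.035 rad of parallel, at rest and released (value of joint clip_arm between 0.03 and 0.18 rad and ((x of jaw_c1 in the frame of chamber_slide between 0.0395 and 0.0435 m and y of jaw_c1 in the frame of chamber_slide between 0.004 and 0.008 m) or (x of jaw_c1 in the frame of chamber_slide between -0.0435 and -0.0395 m and y of jaw_c1 in the frame of chamber_slide between -0.008 and -0.004 m)) and z of chamber_slide in the frame of holder between 0.01 and 0.014 m and contact force between chamber_slide and jaw_c0 above 1 N and angle between the x axis of chamber_slide and the x axis of holder, either way round below 0.035 rad and angle between chamber_slide's own z axis and vertical below 0.05 rad and linear speed of chamber_slide below 0.01 m/s); the robot touches nothing.
It fails at once if the glass slide is pushed on the long edge or the end stop with more than 20 N (contact force between chamber_slide and jaw_c0 above 20 N or contact force between chamber_slide and jaw_c1 above 20 N).
It fails at once if the glass slide is slammed or crushed on the holder with more than 80 N (contact force between chamber_slide and holder above 80 N).
It fails at once if the gripper presses on the holder or its arm with more than 20 N (contact force between the fingers and holder above 20 N).
It fails at once if another thing on the bench is pushed more than 20 mm (distance of any of stir_bar_box, lab_timer, petri_1 from where it was at the start of the episode above 0.02 m).
It also fails if it takes over 59 s, if anything falls off the work surface, if the arm or the gripper's body presses on something with over 40 N, if the wrist force passes 120 N, or if a joint passes its speed limit or range.

ROBOT

A 6-joint arm with a two-finger parallel gripper is mounted at the origin on a cart in front of the work surface, level with it; the furniture and walls round the work are solid. World frame = base frame: x ahead of the robot, y to its left, z up, the work surface at z = 0. Lengths are in m, angles in rad, forces in N, time in s.
With the tool pointing down it reaches from about 0.3 to 0.85 m from the base axis. Payload 5.4 kg.
Tool frame: the origin (TCP) lies midway between the tips of the shut fingers; the grasp point (between the pads) lies 19 mm behind it; z points along the fingers, y is the direction in which the jaws open and shut (so a half turn about z gives the same grasp; the last joint's range is limited). The gripper opens to 85 mm and grips with 20 to 120 N. Pads are 22 mm wide; open, the fingers measure 114 mm over their backs; the gripper's body (76 mm by 85 mm) begins 54 mm behind the grasp point. The pads swing forward as they close: fully open they stand 13 mm farther back than shut.
Start: joints at [-1.388, 0.158, 1.597, -0, 1.386, -0.21], TCP at [0.22, -0.531, 0.231] pointing down, gripper open.
Joint ranges: [-2.91, 2.91], [-0.94, 2.29], [0.18, 2.7], [-1.29, 4.43], [0.17, 2.64], [-3, 3]. Speed limits (rad/s): [2.57, 2.57, 3.14, 3.14, 3.14, 3.14].

INTERFACE

Orientations are given as a unit quaternion [x, y, z, w].
In Python, from cell import monitor, cams, workorder, spotter gives the robot as it stands.
- The arm moves only by the tool step_arm, never from a script. Its arguments are lists of equal length, an entry for each row: "gripper": the opening in per cent of the stroke, from 0 (shut) to 100 (fully open); "xyz": the shift along the tool's x, y, z in m, a list of three; "twist": the turn, a rotation vector about the tool's x, y, z in rad, a list of three. In form: {"gripper": [gripper, ...], "xyz": [[dx, dy, dz], ...], "twist": [[wx, wy, wz], ...]}. A call has exactly 10 rows; each row is the pose to reach, as a shift and turn from the pose measured when the call began, along the tool's axes at that moment; what a row does not reach only later rows make up. A row lasts 1/12 s, in which the tool goes at most 41.7 mm and 7.16 degrees, less where a joint would pass 70% of its speed; a pose out of reach is approached as far as the arm can. A call with a gripper value outside its range is refused whole. The fingers move at their own pace and stop on an object; the grip force is fixed at half the most. Time passes only in rows, so rows that repeat a pose let the fingers close, or fill a call up. It gives the time, the measured TCP pose, the force and the opening at its end, in the units of the state.
- monitor.get_obs(): the state, without advancing time (a new reading comes with each control period).
- cams.read_camera(name): name is "side" or "top"; returns (picture, depth): 420x560x3 uint8, red, green, blue; 420x560 float32, m along the optical axis (not along the pixel's ray), 0 where there is no reading.
- cams.camera_params(name): a dict with "camera_matrix" (3x3 intrinsics, pixels), "world_from_camera" (4x4, takes a point from camera to world coordinates). Camera axes: x right, y up, looking along -z (the intrinsics and any distortion apply to the point x, -y, -z); pixel columns grow to the right and rows downward; lengths in m; the calibration is good to about 2 mm. A picture is of the moment at which its call begins. camera_params takes no time and is no camera call.
- workorder.hand_in(): hands the job in, once; it reports no verdict.
Trained networks look in the newest picture that a camera, given by its name, has taken for a name from the list of things; names that differ only in an ending like _2 or _b are one class to them, and where a whole thing is asked for, a point or a joint stands for the part that bears it (a point fixed in the world has none). Each returns a list of dicts, best first, with "score" (0 to 1); they miss things now and then, are a little off and sometimes report something else, mostly with a low value. They report only what shows in the picture. A call takes as long as a camera call. They do not tell look-alikes from the thing itself.
- spotter.find_in(camera, target): "bbox" ([left, top, right, bottom] in pixels, round what is visible of it).
- spotter.mark_of(camera, target): "location" ([column, row] in pixels: a listed point, or the origin of a listed thing).
The state is a dict: "time": time; "joint_pos": joint angles; "dq": joint speeds; "joint_torque": joint torques, N m; "tcp_pos": TCP position; "orientation": TCP orientation; "contact_force": force on the tool from outside, world axes, zero at the start; "moment": the same for the moment, N m; "width": finger opening in m.
Only numpy, scipy, OpenCV 4.12 (cv2) and the standard library are available. Lean on these libraries where they do the work, as an engineer would, in place of code of your own. Each camera call takes 0.05 s, during which the arm holds its last target. There are 200 camera calls.

## Working session

There is one attempt and no reset: what is moved stays moved. The work goes in short steps, Python scripts to look and compute and a tool call to move; the robot and the scene stay as the last step left them, time stands still between calls to the robot, and variables do not carry over. Pictures are saved under pics/ and viewed, about 8 in all and at most 12, crops included, and the job is handed in when it is done.

Besides the shell and the picture viewer there is one more tool, called after "Call:" as name(argument=value, ...) on one line, values as JSON. step_arm: Moves the arm, as the interface text tells. Its arguments: {"type":"object","properties":{"gripper":{"type":"array","items":{"type":"number"}},"xyz":{"type":"array","items":{"type":"array","items":{"type":"number"}}},"twist":{"type":"array","items":{"type":"array","items":{"type":"number"}}}},"required":["gripper","xyz","twist"]}

```bash
mkdir -p pics; cat > h.py <<'E'
import numpy as np, cv2
from cell import monitor, cams, workorder, spotter
def cam(n):
    p=cams.camera_params(n); return np.array(p["camera_matrix"]),np.array(p["world_from_camera"])
def pix2w(n,u,v,z):
    K,T=cam(n); d=np.linalg.inv(K)@[u,v,1]; d=np.array([d[0],-d[1],-d[2]])
    d=T[:3,:3]@d; o=T[:3,3]; return o+d*(z-o[2])/d[2]
def w2pix(n,p):
    K,T=cam(n); c=np.linalg.inv(T)@np.append(p,1); q=K@[c[0],-c[1],-c[2]]; return q[:2]/q[2]
def cloud(n,depth):
    K,T=cam(n); v,u=np.mgrid[:420,:560]; 
    x=(u-K[0,2])/K[0,0]*depth; y=(v-K[1,2])/K[1,1]*depth
    P=np.stack([x,-y,-depth,np.ones_like(depth)],-1)@T.T; return P[...,:3]
def save(name,im,s=1):
    cv2.imwrite("pics/"+name,cv2.resize(im[...,::-1].copy(),None,fx=s,fy=s,interpolation=cv2.INTER_CUBIC))
E
python3 - <<'E'
from h import *
np.set_printoptions(precision=4,suppress=True)
ims=[]
for n in("top","side"):
    im,d=cams.read_camera(n); ims.append(im); np.save(n+"_d.npy",d); np.save(n+"_i.npy",im)
    print(n,cam(n)[1][:3,3],cam(n)[0][0,0],dict(cams.camera_params(n)).keys())
    for t in("holder","chamber_slide","clip_arm","stir_bar_box","lab_timer","petri_1"):
        print(t,[(np.round(r["bbox"]),round(r["score"],2)) for r in spotter.find_in(n,t)][:4],[(np.round(r["location"],1),round(r["score"],2)) for r in spotter.mark_of(n,t)][:4])
    print([(np.round(r["location"],1),round(r["score"],2)) for r in spotter.mark_of(n,"thumb_post")][:4])
    save(n+"0.png",im,1.4)
print(monitor.get_obs())
E
```

```text
top [ 0.3395 -0.0225  0.9749] 405.55265234076285 dict_keys(['camera_matrix', 'world_from_camera'])
holder [] [(array([204.8, 214.6]), 0.59)]
chamber_slide [(array([385., 281., 398., 318.]), 0.88), (array([139., 248., 167., 278.]), 0.77), (array([294., 240., 311., 272.]), 0.71), (array([207., 272., 238., 300.]), 0.63)] [(array([393.3, 297.2]), 0.9), (array([300.1, 254.8]), 0.89), (array([219.2, 283.2]), 0.84), (array([152.8, 260.7]), 0.78)]Traceback (most recent call last):
  File "<stdin>", line 8, in <module>
ValueError: it knows: chamber_slide, holder, lab_timer, petri, stir_bar_box, thumb_post
```

```bash
python3 - <<'E'
from h import *
np.set_printoptions(precision=4,suppress=True)
for n in("top","side"):
    im,d=cams.read_camera(n); np.save(n+"_d.npy",d); np.save(n+"_i.npy",im)
    print(n,cam(n)[1][:3,3],cam(n)[0][0,0])
    for t in("holder","chamber_slide"):
        print(t,[(np.round(r["bbox"]).tolist(),round(r["score"],2)) for r in spotter.find_in(n,t)][:4],[(np.round(r["location"],1).tolist(),round(r["score"],2)) for r in spotter.mark_of(n,t)][:4])
    print([(np.round(r["location"],1).tolist(),round(r["score"],2)) for r in spotter.mark_of(n,"thumb_post")][:4])
    save(n+"0.png",im,1.4)
print(monitor.get_obs())
E
```

```text
top [ 0.3395 -0.0225  0.9749] 405.55265234076285
holder [([184.0, 178.0, 237.0, 253.0], 0.71)] [([206.5, 216.2], 0.72)]
chamber_slide [([205.0, 273.0, 238.0, 299.0], 0.71), ([138.0, 248.0, 166.0, 278.0], 0.63), ([296.0, 241.0, 311.0, 273.0], 0.61), ([387.0, 281.0, 398.0, 317.0], 0.56)] [([389.2, 297.5], 0.92), ([298.6, 254.8], 0.89), ([153.8, 261.1], 0.7), ([219.3, 286.5], 0.66)]
[([211.7, 187.0], 0.48)]
side [0.3197 0.6356 0.653 ] 391.8942817721375
holder [([196.0, 249.0, 288.0, 294.0], 0.78)] [([243.2, 276.5], 0.94)]
chamber_slide [([315.0, 266.0, 343.0, 302.0], 0.94), ([256.0, 320.0, 291.0, 361.0], 0.9), ([301.0, 206.0, 333.0, 225.0], 0.58), ([355.0, 173.0, 385.0, 186.0], 0.58)] [([368.0, 187.2], 0.86), ([326.1, 281.2], 0.78), ([316.2, 220.3], 0.67), ([270.6, 340.9], 0.65)]
[([218.0, 247.2], 0.66)]
{'time': 0.9, 'joint_pos': array([-1.3881,  0.1584,  1.597 , -0.    ,  1.3862, -0.2101]), 'dq': array([ 0.0008,  0.0004, -0.0005,  0.0007, -0.0006,  0.0006]), 'joint_torque': array([ -0.0011, -39.6012, -33.1705,  -0.0004,   0.0007,  -0.    ]), 'tcp_pos': array([ 0.2201, -0.5312,  0.2313]), 'orientation': array([ 0.9808,  0.1951, -0.    ,  0.    ]), 'contact_force': array([0.07  , 0.7604, 0.4336]), 'moment': array([-0.0015,  0.0298,  0.0108]), 'width': 0.08519344936522899}
```

View pics/top0.png

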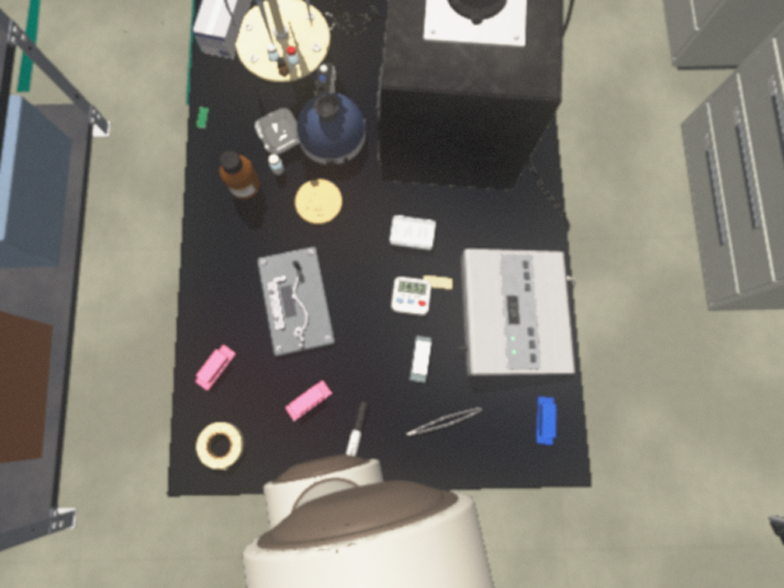

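View pics/side0.png

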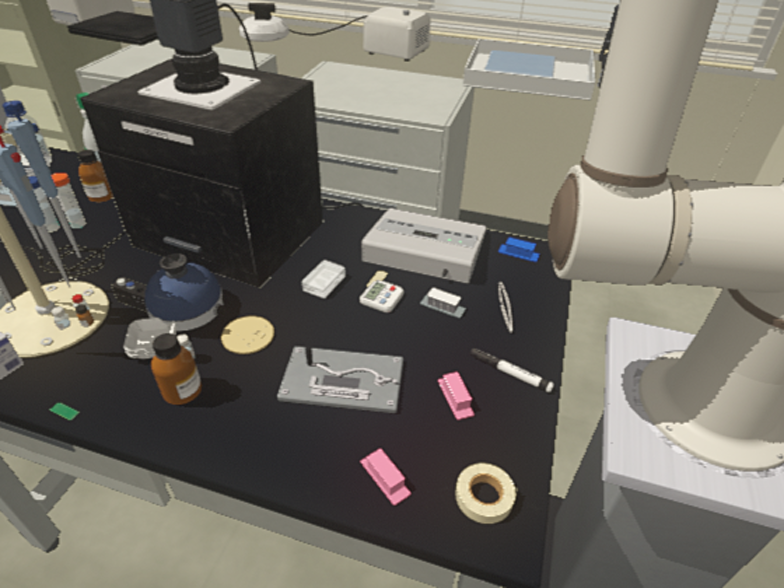

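The top picture shows four slide-shaped things (1.4x pixels): a white/clear one at (421,358), pinks at (215,368) and (308,400), and a blue at (546,420). The grey and clear one at (421,358), raw (300,255), matches the description. The holder is at (296,301), with its post near (298,267).

```bash
python3 - <<'E'
from h import *
np.set_printoptions(precision=4,suppress=True)
it,is_=np.load("top_i.npy"),np.load("side_i.npy")
P=cloud("top",np.load("top_d.npy")); Q=cloud("side",np.load("side_d.npy"))
for nm,C,I in(("top",P,it),("side",Q,is_)):
    I=I.astype(int); x,y,z=C[...,0],C[...,1],C[...,2]
    # holder
    roi=(x>.22)&(x<.5)&(y>.05)&(y<.3)
    print(nm,"bench z",np.median(z[roi]))
    m=roi&(I.min(-1)>70)&(I.max(-1)-I.min(-1)<40)&(z<.06)
    n,l,s,c=cv2.connectedComponentsWithStats(m.astype(np.uint8)); k=1+np.argmax(s[1:,4]); m=l==k
    v,u=np.nonzero(m)
    W=np.array([pix2w(nm,a,b,.012)[:2] for a,b in zip(u,v)])
    r=cv2.minAreaRect((W*1000).astype(np.float32)); print("plate",s[k],r, "z",np.median(z[m]))
    ctr=W.mean(0)
    # slide
    roi=(x>.2)&(x<.36)&(y>-.14)&(y<-.01)
    m=roi&(I.max(-1)>60)&(z>.0-.01)&(z<.05)
    v,u=np.nonzero(m&(z>.012)); print("n",len(u),"z p90",np.percentile(z[m],[10,50,90,98]))
    pts=C[m&(z>.016)][:,:2]; print("slide",cv2.minAreaRect((pts*1000).astype(np.float32)),pts.mean(0))
def crop(I,u0,v0,u1,v1,s): return cv2.resize(I[v0:v1,u0:u1],(int((u1-u0)*s),int((v1-v0)*s)),interpolation=cv2.INTER_CUBIC)
a=crop(it,180,170,320,280,4);b=crop(is_,190,190,350,300,4)
o=np.zeros((b.shape[0]+0,0,3),np.uint8)
h=300
a=cv2.resize(a,(382*1,300));b=cv2.resize(b,(640,440))
cv2.imwrite("pics/crop1.png",cv2.resize(crop(it,180,170,320,280,5),(700,550))[...,::-1]);cv2.imwrite("pics/crop2.png",crop(is_,190,190,350,300,5)[...,::-1])
E
```

```text
top bench z 0.0006005097969832285
plate [191 230  49  25 919] ((479.3457946777344, 117.0406723022461), (56.9620246887207, 108.73192596435547), 10.559804916381836) z 0.011552181745500434
n 0 z p90 [-0.0022  0.0001  0.0033  0.0084]
slide ((0.0, 0.0), (0.0, 0.0), 0.0) [nan nan]
side bench z 0.0015276596008526044
plate [255 253  33  42 937] ((480.67681884765625, 121.78868103027344), (56.66812515258789, 110.75858306884766), 10.448749542236328) z 0.011848501825925672
n 0 z p90 [-0.0017  0.0005  0.008   0.0094]
slide ((0.0, 0.0), (0.0, 0.0), 0.0) [nan nan]<stdin>:20: RuntimeWarning: Mean of empty slice.
  ret = um.true_divide(
```

View pics/crop1.png

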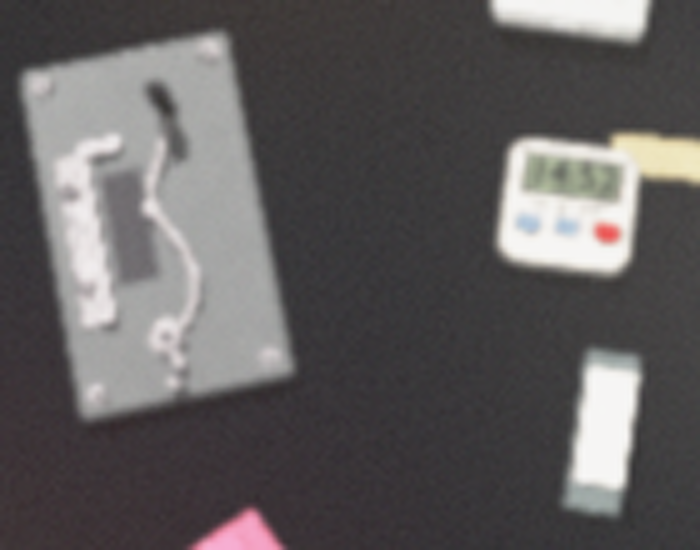

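View pics/crop2.png

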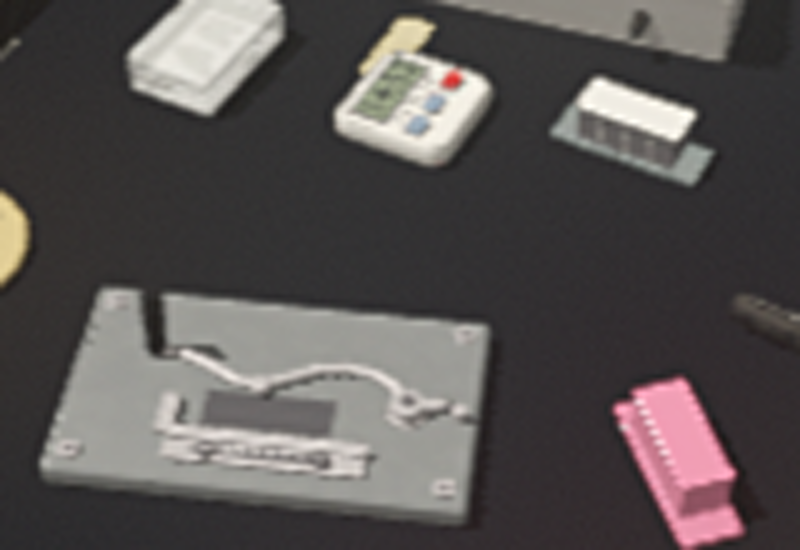

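The top crop shows the holder with its post top at crop (157,92), raw (211,188). The white-lidded slide on clear glass is at crop (605,430), raw (301,256). My region limits were off, so I'll widen them.

```bash
python3 - <<'E'
from h import *
np.set_printoptions(precision=4,suppress=True)
for nm in("top","side"):
    I=np.load(nm+"_i.npy").astype(int); C=cloud(nm,np.load(nm+"_d.npy"))
    x,y,z=C[...,0],C[...,1],C[...,2]
    u0,v0=(206,216) if nm=="top" else (243,275)
    print(nm,"px world holder",pix2w(nm,u0,v0,.012),"slide",pix2w(nm,*((300,255) if nm=="top" else (316,220)),.01))
    roi=np.zeros(z.shape,bool); 
    if nm=="top": roi[165:265,175:250]=1
    else: roi[238:305,185:300]=1
    m=roi&(I.min(-1)>75)&(I.max(-1)-I.min(-1)<45)
    m=cv2.morphologyEx(m.astype(np.uint8),cv2.MORPH_CLOSE,np.ones((9,9)))
    n,l,s,c=cv2.connectedComponentsWithStats(m); k=1+np.argmax(s[1:,4]); v,u=np.nonzero(l==k)
    W=np.array([pix2w(nm,a,b,.012)[:2] for a,b in zip(u,v)])
    r=cv2.minAreaRect((W*1000).astype(np.float32)); print("plate",s[k],r,cv2.boxPoints(r).tolist(),"z",np.median(z[l==k]),"bench",np.median(z[roi&(l!=k)]))
    roi=np.zeros(z.shape,bool)
    if nm=="top": roi[236:278,288:314]=1
    else: roi[202:230,298:336]=1
    m=roi&(I.max(-1)>75)
    print("z pct",np.percentile(z[m],[5,25,50,75,95]))
    for thr,hh in((165,.026),(75,.004)):
        mm=roi&(I.min(-1)>thr); v,u=np.nonzero(mm)
        W=np.array([pix2w(nm,a,b,hh)[:2] for a,b in zip(u,v)]); r=cv2.minAreaRect((W*1000).astype(np.float32)); print(thr,len(u),r,W.mean(0))
E
```

```text
top px world holder [0.5344 0.1395 0.012 ] slide [ 0.4353 -0.0847  0.01  ]Traceback (most recent call last):
  File "<stdin>", line 14, in <module>
  File "h.py", line 6, in pix2w
    K,T=cam(n); d=np.linalg.inv(K)@[u,v,1]; d=np.array([d[0],-d[1],-d[2]])
        ~~~^^^
  File "h.py", line 4, in cam
    p=cams.camera_params(n); return np.array(p["camera_matrix"]),np.array(p["world_from_camera"])
ValueError: time passes only in moves, steps and waits
```

```bash
python3 - <<'E'
s=open("h.py").read()
s=s.replace("def cam(n):\n","import functools\n@functools.cache\ndef cam(n):\n",1)
open("h.py","w").write(s)
E
cat > m.py <<'E'
from h import *
np.set_printoptions(precision=4,suppress=True)
for nm in("top","side"):
    I=np.load(nm+"_i.npy").astype(int); C=cloud(nm,np.load(nm+"_d.npy"))
    x,y,z=C[...,0],C[...,1],C[...,2]
    u0,v0=(206,216) if nm=="top" else (243,275)
    print(nm,"px world holder",pix2w(nm,u0,v0,.012),"slide",pix2w(nm,*((300,255) if nm=="top" else (316,220)),.01))
    roi=np.zeros(z.shape,bool); 
    if nm=="top": roi[165:265,175:250]=1
    else: roi[238:305,185:300]=1
    m=roi&(I.min(-1)>75)&(I.max(-1)-I.min(-1)<45)
    m=cv2.morphologyEx(m.astype(np.uint8),cv2.MORPH_CLOSE,np.ones((9,9)))
    n,l,s,c=cv2.connectedComponentsWithStats(m); k=1+np.argmax(s[1:,4]); v,u=np.nonzero(l==k)
    W=np.array([pix2w(nm,a,b,.012)[:2] for a,b in zip(u,v)])
    r=cv2.minAreaRect((W*1000).astype(np.float32)); print("plate",s[k],r,cv2.boxPoints(r).tolist(),"z",np.median(z[l==k]),"bench",np.median(z[roi&(l!=k)]))
    roi=np.zeros(z.shape,bool)
    if nm=="top": roi[236:278,288:314]=1
    else: roi[202:230,298:336]=1
    m=roi&(I.max(-1)>75)
    print("z pct",np.percentile(z[m],[5,25,50,75,95]))
    for thr,hh in((165,.026),(75,.004)):
        mm=roi&(I.min(-1)>thr); v,u=np.nonzero(mm)
        W=np.array([pix2w(nm,a,b,hh)[:2] for a,b in zip(u,v)]); r=cv2.minAreaRect((W*1000).astype(np.float32)); print(thr,len(u),r,W.mean(0))
E
python3 m.py
```

```text
top px world holder [0.5344 0.1395 0.012 ] slide [ 0.4353 -0.0847  0.01  ]
plate [ 184  176   55   79 3201] ((540.04833984375, 128.8589630126953), (179.5331268310547, 107.58513641357422), 10.977278709411621) [[441.68109130859375, 164.57394409179688], [462.16741943359375, 58.95732879638672], [638.4155883789062, 93.14398193359375], [617.9292602539062, 198.76058959960938]] z 0.01164752549011916 bench -0.0005208386445142432
z pct [-0.0017  0.0018  0.0156  0.0254  0.028 ]
165 266 ((434.2249755859375, -84.9038314819336), (24.201887130737305, 59.66442108154297), 79.6441650390625) [ 0.4344 -0.0849]
75 446 ((434.1522216796875, -85.33927154541016), (32.055870056152344, 80.31135559082031), 80.00250244140625) [ 0.4342 -0.0852]
side px world holder [0.5359 0.149  0.012 ] slide [ 0.4311 -0.0695  0.01  ]
plate [ 198  247   90   48 3346] ((539.720458984375, 133.50909423828125), (176.28062438964844, 110.21932983398438), 11.215499877929688) [[442.5445861816406, 170.4230499267578], [463.9822082519531, 62.308616638183594], [636.8963623046875, 96.59513854980469], [615.458740234375, 204.70956420898438]] z 0.011765271640795605 bench -0.00039203977509383314
z pct [-0.0007  0.0031  0.0124  0.0247  0.0268]
165 142 ((434.3187561035156, -82.81257629394531), (23.799171447753906, 53.51493453979492), 79.06741333007812) [ 0.4338 -0.0828]
75 417 ((432.3055725097656, -94.55110931396484), (55.942771911621094, 78.63529968261719), 78.99540710449219) [ 0.4357 -0.093 ]
```

```bash
cat >> h.py <<'E'
H0=np.array([.5382,.1418]); HY=.193
def rot(a): return np.array([[np.cos(a),-np.sin(a)],[np.sin(a),np.cos(a)]])
def hw(x,y): return H0+rot(HY)@(np.array([x,y])/1000)   # holder mm -> world m
def wh(p): return rot(-HY)@(np.array(p)-H0)*1000
def go(xyz,psi):
    "shift in tool axes and twist z to reach world xyz with tool x at yaw psi (tool down)"
    from scipy.spatial.transform import Rotation as R
    o=monitor.get_obs(); r=R.from_quat(o["orientation"]); 
    c,s=np.cos(psi),np.sin(psi); t=np.array([[c,s,0],[s,-c,0],[0,0,-1]]).T
    return r.inv().apply(np.array(xyz)-o["tcp_pos"]).round(4),(r.inv()*R.from_matrix(t)).as_rotvec().round(4)
E
python3 - <<'E'
from h import *
np.set_printoptions(precision=4,suppress=True)
print("post nominal",hw(54,-28),"px",w2pix("top",[*hw(54,-28),.049]),w2pix("side",[*hw(54,-28),.049]))
print("det",pix2w("top",211.7,187,.049),pix2w("side",218,247.2,.049))
for x,y in((88,40),(88,-64),(-88,-64),(-88,40)): print((x,y),w2pix("top",[*hw(x,y),.012]),w2pix("side",[*hw(x,y),.012]))
C=cloud("top",np.load("top_d.npy")); p=C[170:280,325:420].reshape(-1,3); p=p[p[:,2]>.03]; print("device",p.min(0),p.max(0))
p=C[:140,260:410].reshape(-1,3); p=p[p[:,2]>.1]; print("box",np.percentile(p,[1,99],axis=0))
print(go([*hw(54,-28),.15],-.19), go([.4343,-.084,.1],-.18))
E
```

```text
post nominal [0.5966 0.1247] px [210.0331 187.0509] [219.6997 247.9233]
det [0.5966 0.1207 0.049 ] [0.6008 0.1239 0.049 ]
(88, 40) [182.7457 183.722 ] [197.2345 282.8107]
(88, -64) [224.1788 175.0369] [209.679  246.2453]
(-88, -64) [238.0696 244.1913] [287.7216 254.0556]
(-88, 40) [195.1238 253.518 ] [282.8012 291.9977]
device [ 0.3395 -0.2965  0.03  ] [ 0.6152 -0.0225  0.9749]
box [[ 0.7378 -0.2723  0.1074]
 [ 0.8885 -0.0245  0.3275]]
(array([ 0.5989, -0.4618,  0.0813]), array([0.    , 0.    , 0.5828])) (array([ 0.3691, -0.3312,  0.1313]), array([0.    , 0.    , 0.5728]))
```

Call:
step_arm(gripper=[48,48,48,48,48,48,48,48,48,48], xyz=[[0.598,-0.461,0],[0.598,-0.461,0],[0.598,-0.461,0],[0.598,-0.461,0],[0.598,-0.461,0],[0.598,-0.461,0],[0.598,-0.461,0],[0.598,-0.461,0],[0.598,-0.461,0],[0.598,-0.461,0]], twist=[[0,0,0.583],[0,0,0.583],[0,0,0.583],[0,0,0.583],[0,0,0.583],[0,0,0.583],[0,0,0.583],[0,0,0.583],[0,0,0.583],[0,0,0.583]])

```text
time: 1.73
tcp_pos: [0.4269, -0.1704, 0.2317]
orientation: [0.995, -0.095, 0.0, 0.0]
contact_force: [0.9, -1.0, 0.7]
width: 0.0411
```

```bash
sed -i 's/H0=np.array(\[.5382,.1418\])/H0=np.array([.537,.1408])/' h.py; python3 -c "
from h import *
print(go([*hw(54,-28),.231],-.19),go([*hw(54,-28),.1],-.19)); print(monitor.get_obs()['joint_pos'])"
```

```text
(array([ 0.1097, -0.3206,  0.0006]), array([ 0.0004, -0.001 , -0.0005])) (array([ 0.1096, -0.3207,  0.1316]), array([ 0.0004, -0.001 , -0.0005]))
[-6.43612596e-01 -1.51108347e-01  1.90663195e+00  3.55550878e-05
  1.38499742e+00  1.11768541e+00]
```

Call:
step_arm(gripper=[48,48,48,48,48,48,48,48,48,48], xyz=[[0.11,-0.321,0.125],[0.11,-0.321,0.125],[0.11,-0.321,0.125],[0.11,-0.321,0.125],[0.11,-0.321,0.125],[0.11,-0.321,0.125],[0.11,-0.321,0.125],[0.11,-0.321,0.125],[0.11,-0.321,0.125],[0.11,-0.321,0.125]], twist=[[0,0,0],[0,0,0],[0,0,0],[0,0,0],[0,0,0],[0,0,0],[0,0,0],[0,0,0],[0,0,0],[0,0,0]])

```text
time: 2.57
tcp_pos: [0.5956, 0.1284, 0.1036]
orientation: [0.996, -0.093, -0.001, -0.0]
contact_force: [0.4, -0.1, -0.5]
width: 0.0412
```

```bash
cat > look.py <<'E'
import sys
from h import *
n,out,u0,v0,u1,v1,s=sys.argv[1],sys.argv[2],*map(float,sys.argv[3:8]); u0,v0,u1,v1=map(int,(u0,v0,u1,v1))
im,d=cams.read_camera(n); np.save(n+"_d.npy",d); np.save(n+"_i.npy",im)
save(out,im[v0:v1,u0:u1],s)
E
python3 look.py side s1.png 170 190 330 310 5; python3 -c "
from h import *
print(go([*hw(54,-28),.025],-.19)); print(monitor.get_obs()['joint_pos'],monitor.get_obs()['contact_force'])"
```

```text
(array([0.0007, 0.0023, 0.0797]), array([0.0009, 0.0019, 0.0031]))
[ 1.07188484e-02  3.67672796e-01  1.60684585e+00 -5.46479434e-04
  1.16909891e+00  1.76861778e+00] [-0.24238419 -2.04768583 -0.15903804]
```

View pics/s1.png

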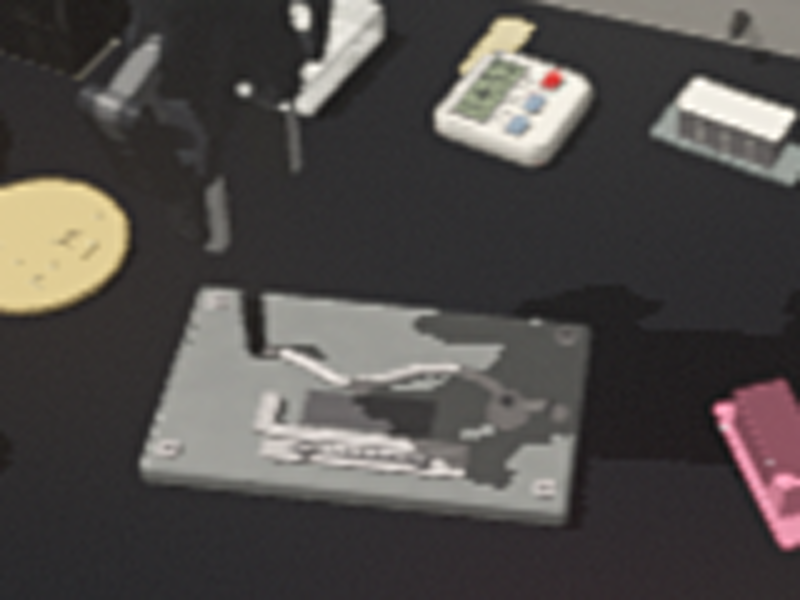

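The side view shows the fingers at crop (220,210) and (293,140), on either side of the post top at (252,297). I'll go down over it.

Call:
step_arm(gripper=[48,48,48,48,48,48,48,48,48,48], xyz=[[0,0.002,0.02],[0,0.002,0.04],[0,0.002,0.05],[0,0.002,0.06],[0,0.002,0.07],[0,0.002,0.079],[0,0.002,0.079],[0,0.005,0.079],[0,0.008,0.079],[0,0.01,0.079]], twist=[[0,0,0],[0,0,0],[0,0,0],[0,0,0],[0,0,0],[0,0,0],[0,0,0],[0,0,0],[0,0,0],[0,0,0]])

```text
time: 3.45
tcp_pos: [0.594, 0.1158, 0.0267]
orientation: [0.996, -0.093, -0.0, 0.0]
contact_force: [-0.3, -0.1, -0.1]
width: 0.0408
```

```bash
python3 -c "
from h import *
o=monitor.get_obs();print(o['tcp_pos'],o['contact_force'],wh(o['tcp_pos'][:2]))
for q in ((36,-72),(45,-52)): print(go([*hw(*q),.025],-.19)[0])"
```

```text
[0.59400727 0.11584061 0.02670775] [-0.33499013 -0.07490007 -0.11126335] [ 51.16151949 -35.4301964 ]
[-0.0005  0.0396  0.0017]
[0.0004 0.0177 0.0017]
```

Call:
step_arm(gripper=[48,48,48,48,48,48,48,48,48,48], xyz=[[0,0.004,0.001],[0,0.008,0.001],[0,0.012,0.001],[0,0.016,0.001],[0,0.02,0.001],[0,0.024,0.001],[0,0.028,0.001],[0,0.032,0.001],[0,0.036,0.001],[0,0.04,0.001]], twist=[[0,0,0],[0,0,0],[0,0,0],[0,0,0],[0,0,0],[0,0,0],[0,0,0],[0,0,0],[0,0,0],[0,0,0]])

```text
time: 4.28
tcp_pos: [0.5863, 0.076, 0.0258]
orientation: [0.996, -0.093, -0.0, 0.001]
contact_force: [1.0, 0.3, 1.5]
width: 0.0414
```

```bash
python3 -c "
from h import *
o=monitor.get_obs();print(o['tcp_pos'],o['contact_force'],wh(o['tcp_pos'][:2]))
for q in ((36,-72),): print(go([*hw(*q),.025],-.19)[0])"
```

```text
[0.58627154 0.07598021 0.02577045] [0.95413135 0.31090639 1.49836434] [ 35.92403139 -73.06678169]
[-0.0003 -0.001   0.0008]
```

Call:
step_arm(gripper=[48,48,48,48,48,48,48,48,48,48], xyz=[[0,0.002,0],[0,0.004,0],[0,0.006,0],[0,0.008,0],[0,0.009,0],[0,0.01,0],[0,0.01,0],[0,0.01,0],[0,0.01,0],[0,0.01,0]], twist=[[0,0,0],[0,0,0],[0,0,0],[0,0,0],[0,0,0],[0,0,0],[0,0,0],[0,0,0],[0,0,0],[0,0,0]])

```text
time: 5.12
tcp_pos: [0.5844, 0.0662, 0.0258]
orientation: [0.996, -0.093, -0.0, 0.001]
contact_force: [0.3, 0.1, 0.8]
width: 0.041
```

```bash
python3 look.py side s2.png 170 190 330 310 5; python3 -c "
from h import *
o=monitor.get_obs();print(o['tcp_pos'],o['contact_force'],wh(o['tcp_pos'][:2]))
for q in ((36,-72),): print(go([*hw(*q),.025],-.19)[0])"
```

```text
[0.58444975 0.06623768 0.0258128 ] [ 0.29677217 -0.1460751   0.52799607] [ 32.26741031 -82.27898961]
[-0.0003 -0.0109  0.0008]
```

View pics/s2.png

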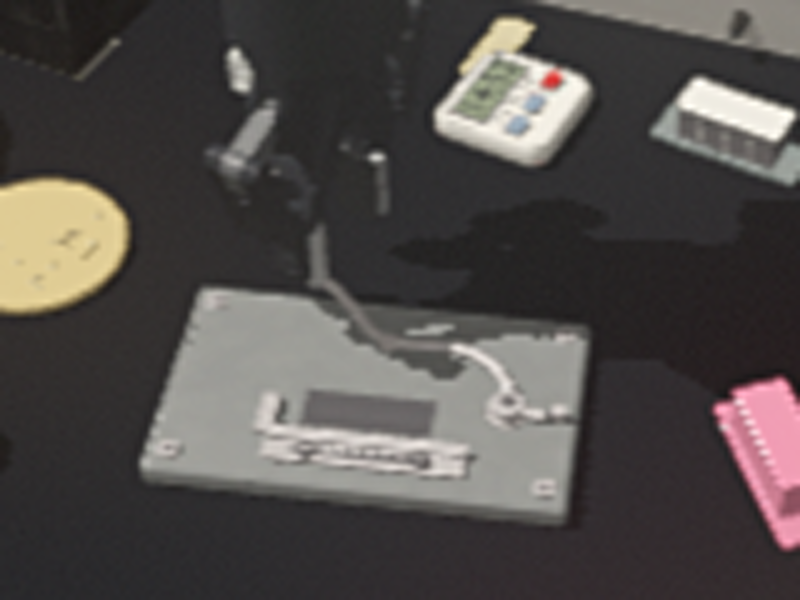

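The arm is bent well back, with its bar at crop (320,280) to (500,400), and the contact force is about zero, so it has snapped to its stop. I'll lift straight up.

Call:
step_arm(gripper=[48,48,48,48,48,48,48,48,48,48], xyz=[[0,0,-0.02],[0,0,-0.05],[0,0,-0.09],[-0.121,0.175,-0.09],[-0.121,0.175,-0.09],[-0.121,0.175,-0.09],[-0.121,0.175,-0.09],[-0.121,0.175,-0.09],[-0.121,0.175,-0.09],[-0.121,0.175,-0.09]], twist=[[0,0,0],[0,0,0],[0,0,0],[0,0,0],[0,0,0],[0,0,0],[0,0,0],[0,0,0],[0,0,0],[0,0,0]])

```text
time: 6.0
tcp_pos: [0.432, -0.0844, 0.1161]
orientation: [0.995, -0.095, -0.0, 0.001]
contact_force: [-0.1, 0.4, -0.2]
width: 0.041
```

```bash
python3 - <<'E'
from h import *
np.set_printoptions(precision=4,suppress=True)
o=monitor.get_obs();print(o['tcp_pos'],o['contact_force'],o['joint_pos'])
print("edge",[wh(pix2w("side",*p,.017)[:2]) for p in((227,275.6),(263.6,279.4))],"stop",wh(pix2w("side",226,272,.017)[:2]))
for n in("side","top"):
    im,d=cams.read_camera(n); np.save(n+"_d.npy",d); np.save(n+"_i.npy",im)
    print(n,[(wh(pix2w(n,*r["location"],.049)[:2]),round(r["score"],2)) for r in spotter.mark_of(n,"thumb_post")])
    print([(pix2w(n,*r["location"],.0),round(r["score"],2)) for r in spotter.mark_of(n,"chamber_slide")])
save("t2.png",np.vstack([cv2.resize(np.load("top_i.npy")[165:265,175:325],(750,500))]),1)
print(go([.4343,-.084,.06],-.18))
E
```

```text
[ 0.432  -0.0844  0.1161] [-0.1173  0.402  -0.2268] [-0.4679 -0.0711  2.0751 -0.0013  1.1377  1.294 ]
edge [array([32.0137, 18.2215]), array([-44.4081,  18.0756])] stop [36.1021  9.0755]
side [(array([ 35.8663, -70.2256]), 0.49)]
[(array([0.4297, 0.2659, 0.    ]), 0.88), (array([ 0.4274, -0.0855,  0.    ]), 0.68), (array([0.3678, 0.1049, 0.    ]), 0.55), (array([ 0.328 , -0.2764,  0.    ]), 0.51)]
top [(array([ 30.7461, -70.5727]), 0.65)]
[(array([0.4223, 0.2601, 0.    ]), 0.81), (array([ 0.3271, -0.2955,  0.    ]), 0.71), (array([0.368 , 0.1051, 0.    ]), 0.67), (array([ 0.4326, -0.0862,  0.    ]), 0.62)]
(array([0.0007, 0.0015, 0.0562]), array([ 0.0009,  0.0004, -0.0048]))
```

View pics/t2.png

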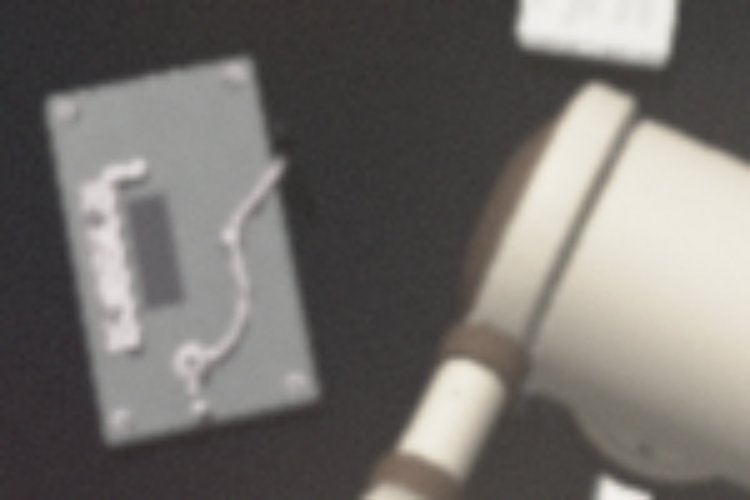

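The arm stays open: the post is at about (34,-70) in the holder frame, and its bar ends at crop (282,162). Now the slide.

Call:
step_arm(gripper=[48,48,48,48,48,48,48,48,48,48], xyz=[[0.001,0.001,0.03],[0.001,0.001,0.06],[0.001,0.001,0.075],[0.001,0.001,0.085],[0.001,0.001,0.095],[0.001,0.001,0.1],[0.001,0.001,0.104],[0.001,0.001,0.106],[0.001,0.001,0.106],[0.001,0.001,0.106]], twist=[[0,0,-0.005],[0,0,-0.005],[0,0,-0.005],[0,0,-0.005],[0,0,-0.005],[0,0,-0.005],[0,0,-0.005],[0,0,-0.005],[0,0,-0.005],[0,0,-0.005]])

```text
time: 7.13
tcp_pos: [0.4352, -0.0839, 0.0108]
orientation: [0.996, -0.09, 0.0, 0.001]
contact_force: [0.5, 0.7, 0.7]
width: 0.0409
```

```bash
python3 - <<'E'
from h import *
np.set_printoptions(precision=4,suppress=True)
print(monitor.get_obs()['tcp_pos'],monitor.get_obs()['contact_force'])
print("edge",[wh(pix2w("top",*p,.017)[:2]) for p in((199.4,208),(203,234))],"stop",wh(pix2w("top",203,201,.017)[:2]))
E
python3 look.py side s3.png 270 170 370 245 6
```

```text
[ 0.4352 -0.0839  0.0108] [0.4695 0.7032 0.7365]
edge [array([18.9378, 10.6924]), array([-45.4867,  13.4535])] stop [34.2119 -0.9121]
```

View pics/s3.png

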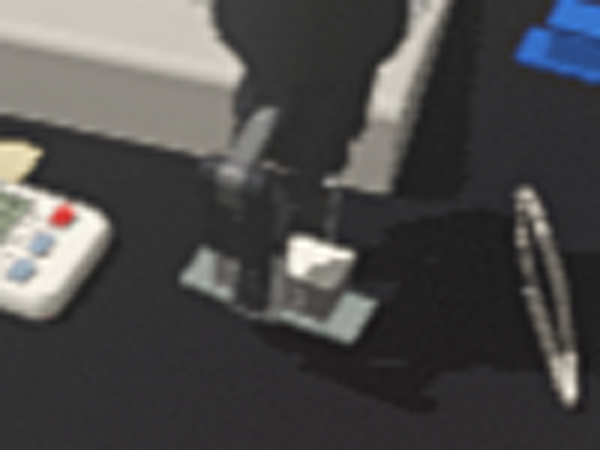

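Seen from the side, the fingers straddle the chamber: the near finger is at crop (257,290), and the slide's near edge has its centre at about (269,310). I'll shift about 4 mm toward -x and grip.

Call:
step_arm(gripper=[48,48,10,10,10,10,10,10,10,10], xyz=[[-0.004,0,0.001],[-0.004,0,0.001],[-0.004,0,0.001],[-0.004,0,0.001],[-0.004,0,0.001],[-0.004,0,0.001],[-0.004,0,0.001],[-0.004,0,0.001],[-0.004,0,0.001],[-0.004,0,0.001]], twist=[[0,0,0],[0,0,0],[0,0,0],[0,0,0],[0,0,0],[0,0,0],[0,0,0],[0,0,0],[0,0,0],[0,0,0]])

```text
time: 8.02
tcp_pos: [0.4317, -0.0834, 0.0102]
orientation: [0.996, -0.09, 0.001, 0.001]
contact_force: [-1.9, -0.8, 5.9]
width: 0.0204
```

```bash
python3 - <<'E'
from h import *
np.set_printoptions(precision=4,suppress=True)
o=monitor.get_obs();print(o['tcp_pos'],o['contact_force'],o['width'],o['orientation'],o['time'])
E
```

```text
[ 0.4317 -0.0834  0.0102] [-1.8823 -0.7777  5.8822] 0.02044382777903789 [ 0.996  -0.0898  0.0006  0.0008] 8.0167
```

```bash
python3 - <<'E'
from h import *
np.set_printoptions(precision=4,suppress=True)
for c in((190,360),(215,358),(228,345),(238,320),(245,295),(232,235),(282,162)): print(c,wh(pix2w("top",c[0]/5+175,c[1]/5+165,.015)[:2]))
print(go([*hw(-9,-7),.09],.193))
E
```

```text
(190, 360) [-57.3449  -8.3161]
(215, 358) [-58.9533 -20.1613]
(228, 345) [-54.1214 -27.3981]
(238, 320) [-43.2526 -34.3414]
(245, 295) [-32.0176 -39.912 ]
(232, 235) [ -1.7206 -39.3123]
(282, 162) [ 28.7902 -69.9349]
(array([ 0.0578, -0.2295, -0.08  ]), array([ 0.0018, -0.0011, -0.3727]))
```

Call:
step_arm(gripper=[10,10,10,10,10,10,10,10,10,10], xyz=[[0,0,-0.01],[0,0,-0.03],[0,-0.02,-0.06],[0.02,-0.06,-0.08],[0.03,-0.1,-0.08],[0.04,-0.14,-0.08],[0.05,-0.18,-0.08],[0.058,-0.215,-0.08],[0.058,-0.23,-0.08],[0.058,-0.23,-0.08]], twist=[[0,0,0],[0,0,0],[0,0,0],[0,0,-0.1],[0,0,-0.2],[0,0,-0.3],[0,0,-0.373],[0,0,-0.373],[0,0,-0.373],[0,0,-0.373]])

```text
time: 8.85
tcp_pos: [0.5302, 0.136, 0.0903]
orientation: [0.995, 0.099, 0.001, 0.0]
contact_force: [1.2, -1.1, -0.7]
width: 0.0205
```

```bash
cat > st.py <<'E'
from h import *
import sys
np.set_printoptions(precision=4,suppress=True)
o=monitor.get_obs();f=o['contact_force'];print('t',o['time'],'tcp',o['tcp_pos'],'F holder',rot(-HY)@f[:2],f[2],'w',o['width'],'M',o['moment'],'holder mm',wh(o['tcp_pos'][:2]),'up',np.linalg.norm(o['dq']))
a=list(map(float,sys.argv[1:]))
if a: print(go([*hw(a[0],a[1]),a[2]],.193))
E
python3 st.py -9 -7 .03; python3 look.py side s4.png 180 200 300 300 6; python3 - <<'E'
from h import *
for n in("side","top"):
    if n=="top": cams.read_camera(n)
    print(n,[(r["location"],wh(pix2w(n,*r["location"],.08)[:2]),round(r["score"],2)) for r in spotter.mark_of(n,"chamber_slide")])
E
```

```text
t 8.85 tcp [0.5302 0.136  0.0903] F holder [ 0.933  -1.3493] -0.6750868465896303 w 0.020518228416789748 M [0.0049 0.0253 0.0189] holder mm [-7.5788 -3.3818] up 0.10565779849801406
(array([-0.0015,  0.0035,  0.0603]), array([ 0.0011, -0.0016,  0.0046]))
side [([274.4, 341.0], array([-86.72306572, 190.64300959]), 0.92), ([244.5, 250.5], array([-3.8119385 ,  1.45633666]), 0.78), ([324.2, 285.3], array([-163.66310694,   67.40115299]), 0.78), ([370.2, 182.4], array([-267.6356427 , -263.58965061]), 0.58)]
top [([390.0, 298.1], array([-280.71422026, -364.26581689]), 0.84), ([222.3, 286.6], array([-179.70305023,  -15.95069807]), 0.62), ([202.7, 212.8], array([-9.62825006, -3.3875665 ]), 0.45)]
```

View pics/s4.png

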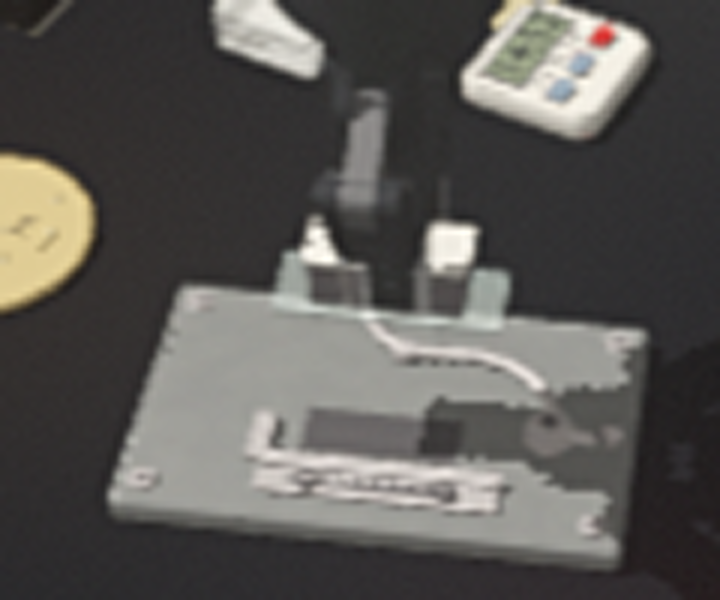

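The held slide, with its near edge running (275,300) to (505,325), is level, centred in the grip and parallel to the jaw. Now I'll lower it.

Call:
step_arm(gripper=[10,10,10,10,10,10,10,10,10,10], xyz=[[-0.002,0.003,0.01],[-0.002,0.003,0.025],[-0.002,0.003,0.04],[-0.002,0.003,0.05],[-0.002,0.003,0.058],[-0.002,0.003,0.062],[-0.002,0.003,0.065],[-0.002,0.003,0.065],[-0.002,0.003,0.066],[-0.002,0.003,0.066]], twist=[[0,0,0.005],[0,0,0.005],[0,0,0.005],[0,0,0.005],[0,0,0.005],[0,0,0.005],[0,0,0.005],[0,0,0.005],[0,0,0.005],[0,0,0.005]])

```text
time: 9.88
tcp_pos: [0.5285, 0.1282, 0.0244]
orientation: [0.996, 0.094, 0.001, 0.001]
contact_force: [-0.6, -0.5, -1.4]
width: 0.0206
```

```bash
python3 st.py -9 -7 .0222
```

```text
t 9.8833 tcp [0.5285 0.1282 0.0244] F holder [-0.6352 -0.3359] -1.4476472317845117 w 0.02061340931684356 M [0.     0.0119 0.0368] holder mm [-10.7327 -10.6991] up 0.003583319718260778
(array([ 0.0017, -0.0037,  0.0022]), array([ 0.0024, -0.0012, -0.0056]))
```

Call:
step_arm(gripper=[10,10,10,10,10,10,10,10,10,10], xyz=[[0.001,-0.001,0.0005],[0.002,-0.002,0.001],[0.002,-0.003,0.0015],[0.002,-0.003,0.002],[0.002,-0.003,0.0022],[0.002,-0.003,0.0024],[0.002,-0.003,0.0026],[0.002,-0.003,0.0026],[0.002,-0.003,0.0026],[0.002,-0.003,0.0026]], twist=[[0,0,-0.005],[0,0,-0.005],[0,0,-0.005],[0,0,-0.005],[0,0,-0.005],[0,0,-0.005],[0,0,-0.005],[0,0,-0.005],[0,0,-0.005],[0,0,-0.005]])

```text
time: 10.72
tcp_pos: [0.5299, 0.1317, 0.0223]
orientation: [0.995, 0.096, 0.001, 0.001]
contact_force: [-1.9, -0.1, 4.8]
width: 0.0203
```

```bash
python3 st.py -9 -7 .0222
```

```text
t 10.7167 tcp [0.5299 0.1317 0.0223] F holder [-1.8585  0.2501] 4.804751180068319 w 0.02032040464825384 M [0.1757 0.4681 0.099 ] holder mm [-8.6723 -7.5372] up 0.002555574542929285
(array([-0.0003, -0.0005,  0.0001]), array([ 0.0022, -0.0011, -0.0005]))
```

Call:
step_arm(gripper=[10,10,10,10,10,10,10,10,10,10], xyz=[[0,0,-0.0003],[0,-0.0005,-0.0003],[0.0005,-0.001,-0.0003],[0.001,-0.0015,-0.0003],[0.0015,-0.002,-0.0003],[0.002,-0.0025,-0.0003],[0.002,-0.003,-0.0003],[0.002,-0.003,-0.0003],[0.002,-0.003,-0.0003],[0.002,-0.003,-0.0003]], twist=[[0,0,0],[0,0,0],[0,0,0],[0,0,0],[0,0,0],[0,0,0],[0,0,0],[0,0,0],[0,0,0],[0,0,0]])

```text
time: 11.55
tcp_pos: [0.5313, 0.135, 0.0225]
orientation: [0.995, 0.096, 0.001, 0.001]
contact_force: [0.1, 0.5, 0.4]
width: 0.0205
```

```bash
python3 st.py
```

```text
t 11.55 tcp [0.5313 0.135  0.0225] F holder [0.1712 0.471 ] 0.3554474947606874 w 0.020511809346718684 M [ 0.0462 -0.03    0.019 ] holder mm [-6.703  -4.5552] up 0.00410538738322593
```

Call:
step_arm(gripper=[10,10,10,10,10,10,10,10,10,10], xyz=[[0,-0.0003,0],[0,-0.0006,0],[0,-0.0009,0],[0,-0.0012,0],[0,-0.0015,0],[0,-0.0015,0],[0,-0.0015,0],[0,-0.0015,0],[0,-0.0015,0],[0,-0.0015,0]], twist=[[0,0,0],[0,0,0],[0,0,0],[0,0,0],[0,0,0],[0,0,0],[0,0,0],[0,0,0],[0,0,0],[0,0,0]])

```text
time: 12.38
tcp_pos: [0.531, 0.1365, 0.0225]
orientation: [0.995, 0.096, 0.001, 0.001]
contact_force: [-0.0, -0.1, -0.7]
width: 0.0204
```

```bash
python3 st.py
```

```text
t 12.3833 tcp [0.531  0.1365 0.0225] F holder [-0.0552 -0.128 ] -0.7384443295345373 w 0.02042868849943788 M [-0.0165 -0.0106 -0.0182] holder mm [-6.6776 -3.0615] up 0.0019914807022860014
```

Call:
step_arm(gripper=[10,10,10,10,10,10,10,10,10,10], xyz=[[0,-0.0003,0],[0,-0.0006,0],[0,-0.0009,0],[0,-0.0012,0],[0,-0.0015,0],[0,-0.0015,0],[0,-0.0015,0],[0,-0.0015,0],[0,-0.0015,0],[0,-0.0015,0]], twist=[[0,0,0],[0,0,0],[0,0,0],[0,0,0],[0,0,0],[0,0,0],[0,0,0],[0,0,0],[0,0,0],[0,0,0]])

```text
time: 13.22
tcp_pos: [0.5307, 0.138, 0.0225]
orientation: [0.995, 0.096, 0.001, 0.001]
contact_force: [-0.3, -0.7, 0.1]
width: 0.0203
```

```bash
python3 st.py
```

```text
t 13.2167 tcp [0.5307 0.138  0.0225] F holder [-0.4605 -0.5955] 0.05529482355351745 w 0.02033440717209653 M [-0.0259  0.02   -0.021 ] holder mm [-6.7214 -1.5482] up 0.0017075562624515228
```

Call:
step_arm(gripper=[10,10,10,10,10,10,10,10,10,10], xyz=[[0,-0.0003,0],[0,-0.0006,0],[0,-0.0009,0],[0,-0.0012,0],[0,-0.0015,0],[0,-0.0015,0],[0,-0.0015,0],[0,-0.0015,0],[0,-0.0015,0],[0,-0.0015,0]], twist=[[0,0,0],[0,0,0],[0,0,0],[0,0,0],[0,0,0],[0,0,0],[0,0,0],[0,0,0],[0,0,0],[0,0,0]])

```text
time: 14.05
tcp_pos: [0.5304, 0.1394, 0.0225]
orientation: [0.995, 0.096, 0.001, 0.001]
contact_force: [0.1, 0.4, -1.0]
width: 0.0208
```

```bash
python3 st.py
```

```text
t 14.05 tcp [0.5304 0.1394 0.0225] F holder [0.1888 0.4178] -1.009388709988022 w 0.020786131786122944 M [-0.0418  0.0522  0.0511] holder mm [-6.7176 -0.0826] up 0.002350835591079962
```

Nothing on the edge yet. I'll keep stepping, 1.2 mm in y per call, with x crept along as well.

Call:
step_arm(gripper=[10,10,10,10,10,10,10,10,10,10], xyz=[[0,-0.0003,0],[0,-0.0006,0],[0,-0.0009,0],[0,-0.0012,0],[0,-0.0012,0],[0,-0.0012,0],[0,-0.0012,0],[0,-0.0012,0],[0,-0.0012,0],[0,-0.0012,0]], twist=[[0,0,0],[0,0,0],[0,0,0],[0,0,0],[0,0,0],[0,0,0],[0,0,0],[0,0,0],[0,0,0],[0,0,0]])

```text
time: 14.88
tcp_pos: [0.5302, 0.1406, 0.0225]
orientation: [0.995, 0.096, 0.001, 0.001]
contact_force: [0.0, -0.2, -0.4]
width: 0.0206
```

```bash
python3 st.py
```

```text
t 14.8833 tcp [0.5302 0.1406 0.0225] F holder [-0.0086 -0.1812] -0.4023867640587808 w 0.02062904092471381 M [-0.1023 -0.0326  0.0159] holder mm [-6.6948  1.087 ] up 0.0018955260877723523
```

Call:
step_arm(gripper=[10,10,10,10,10,10,10,10,10,10], xyz=[[0,-0.0003,0],[0,-0.0006,0],[0,-0.0009,0],[0,-0.0012,0],[0,-0.0012,0],[0,-0.0012,0],[0,-0.0012,0],[0,-0.0012,0],[0,-0.0012,0],[0,-0.0012,0]], twist=[[0,0,0],[0,0,0],[0,0,0],[0,0,0],[0,0,0],[0,0,0],[0,0,0],[0,0,0],[0,0,0],[0,0,0]])

```text
time: 15.72
tcp_pos: [0.5302, 0.1408, 0.0226]
orientation: [0.995, 0.096, 0.001, 0.002]
contact_force: [-0.2, -4.5, -0.8]
width: 0.0205
```

```bash
python3 st.py
```

```text
t 15.7167 tcp [0.5302 0.1408 0.0226] F holder [-1.0471 -4.3726] -0.8346924704185008 w 0.020521675811906784 M [-1.0864 -0.1432  0.0221] holder mm [-6.6401  1.2791] up 0.0028679596528064163
```

The edge is found, at 4.4 N with the slide centre at y ≈ +1.2. Now I'll ease off y and feel for the end stop along x.

Call:
step_arm(gripper=[10,10,10,10,10,10,10,10,10,10], xyz=[[0,0,0],[0,0.0003,0],[0.0003,0.0003,0],[0.0006,0.0003,0],[0.0009,0.0003,0],[0.0012,0.0003,0],[0.0015,0.0003,0],[0.0015,0.0003,0],[0.0015,0.0003,0],[0.0015,0.0003,0]], twist=[[0,0,0],[0,0,0],[0,0,0],[0,0,0],[0,0,0],[0,0,0],[0,0,0],[0,0,0],[0,0,0],[0,0,0]])

```text
time: 16.55
tcp_pos: [0.5318, 0.1409, 0.0226]
orientation: [0.995, 0.096, 0.001, 0.002]
contact_force: [-0.1, -0.7, -0.7]
width: 0.0206
```

```bash
python3 st.py
```

```text
t 16.55 tcp [0.5318 0.1409 0.0226] F holder [-0.2079 -0.65  ] -0.6513301286267534 w 0.020609708341130597 M [-0.0941  0.0011 -0.0352] holder mm [-5.0476  1.1154] up 0.0029014963277139726
```

Call:
step_arm(gripper=[10,10,10,10,10,10,10,10,10,10], xyz=[[0.0003,0,0],[0.0006,0,0],[0.0009,0,0],[0.0012,0,0],[0.0015,0,0],[0.0015,0,0],[0.0015,0,0],[0.0015,0,0],[0.0015,0,0],[0.0015,0,0]], twist=[[0,0,0],[0,0,0],[0,0,0],[0,0,0],[0,0,0],[0,0,0],[0,0,0],[0,0,0],[0,0,0],[0,0,0]])

```text
time: 17.38
tcp_pos: [0.5334, 0.1412, 0.0226]
orientation: [0.995, 0.096, 0.001, 0.002]
contact_force: [0.0, -0.5, 0.4]
width: 0.0202
```

```bash
python3 st.py
```

```text
t 17.3833 tcp [0.5334 0.1412 0.0226] F holder [-0.0782 -0.5351] 0.40081338015841106 w 0.020207985883619762 M [-0.0753 -0.1006  0.0057] holder mm [-3.4279  1.1008] up 0.0029981014419879033
```

Call:
step_arm(gripper=[10,10,10,10,10,10,10,10,10,10], xyz=[[0.0003,0,0],[0.0006,0,0],[0.0009,0,0],[0.0012,0,0],[0.0015,0,0],[0.0015,0,0],[0.0015,0,0],[0.0015,0,0],[0.0015,0,0],[0.0015,0,0]], twist=[[0,0,0],[0,0,0],[0,0,0],[0,0,0],[0,0,0],[0,0,0],[0,0,0],[0,0,0],[0,0,0],[0,0,0]])

```text
time: 18.22
tcp_pos: [0.5343, 0.1414, 0.0224]
orientation: [0.995, 0.096, 0.0, 0.002]
contact_force: [-4.9, -1.9, 2.8]
width: 0.02
```

```bash
python3 st.py
```

```text
t 18.2167 tcp [0.5343 0.1414 0.0224] F holder [-5.1419 -0.9297] 2.8319433490926884 w 0.01997581230969576 M [-0.3648  0.7046  0.0208] holder mm [-2.5289  1.1538] up 0.0018858166218764492
```

Both faces are felt: the stop at 5.1 N with x ≈ -2.5. Now I'll press on both together.

Call:
step_arm(gripper=[10,10,10,10,10,10,10,10,10,10], xyz=[[0.0006,-0.0003,0],[0.0006,-0.0006,0],[0.0006,-0.0009,0],[0.0006,-0.001,0],[0.0006,-0.001,0],[0.0006,-0.001,0],[0.0006,-0.001,0],[0.0006,-0.001,0],[0.0006,-0.001,0],[0.0006,-0.001,0]], twist=[[0,0,0],[0,0,0],[0,0,0],[0,0,0],[0,0,0],[0,0,0],[0,0,0],[0,0,0],[0,0,0],[0,0,0]])

```text
time: 19.05
tcp_pos: [0.5343, 0.1415, 0.0224]
orientation: [0.995, 0.096, -0.0, 0.003]
contact_force: [-5.5, -5.4, 3.0]
width: 0.0204
```

```bash
python3 st.py
```

```text
t 19.05 tcp [0.5343 0.1415 0.0224] F holder [-6.4385 -4.2645] 3.045344926544954 w 0.02041617737896154 M [-1.0403  0.7644 -0.0055] holder mm [-2.4949  1.2391] up 0.002785636608896235
```

Call:
step_arm(gripper=[10,10,48,48,48,48,48,48,48,48], xyz=[[0.0002,-0.0003,0],[0.0001,-0.0002,0],[0.0001,-0.0002,0],[0.0001,-0.0002,0],[0.0001,-0.0002,0],[0.0001,-0.0002,0],[0.0001,-0.0002,0],[0.0001,-0.0002,0],[0.0001,-0.0002,0],[0.0001,-0.0002,0]], twist=[[0,0,0],[0,0,0],[0,0,0],[0,0,0],[0,0,0],[0,0,0],[0,0,0],[0,0,0],[0,0,0],[0,0,0]])

```text
time: 19.88
tcp_pos: [0.5344, 0.1418, 0.0224]
orientation: [0.995, 0.096, -0.0, 0.003]
contact_force: [-0.6, 0.2, -0.1]
width: 0.041
```

```bash
python3 st.py
```

```text
t 19.8833 tcp [0.5344 0.1418 0.0224] F holder [-0.5637  0.3119] -0.12771681496514836 w 0.04101129749461012 M [-0.0103  0.0252  0.0272] holder mm [-2.3353  1.4869] up 0.0014516230482428394
```

```bash
python3 -c "
from h import *
print(go([*hw(35,-71),.1],-.19))"
```

```text
(array([ 0.0372,  0.0729, -0.0773]), array([5.400e-03, 2.000e-04, 3.832e-01]))
```

Call:
step_arm(gripper=[48,48,48,48,48,48,48,48,48,48], xyz=[[0,0,-0.01],[0,0,-0.03],[0,0,-0.06],[0,0,-0.078],[0.02,0.03,-0.078],[0.037,0.06,-0.078],[0.037,0.073,-0.078],[0.037,0.073,-0.078],[0.037,0.073,-0.078],[0.037,0.073,-0.078]], twist=[[0,0,0],[0,0,0],[0,0,0],[0,0,0],[0.005,0,0.1],[0.005,0,0.2],[0.005,0,0.3],[0.005,0,0.383],[0.005,0,0.383],[0.005,0,0.383]])

```text
time: 20.72
tcp_pos: [0.5848, 0.0777, 0.1012]
orientation: [0.996, -0.094, 0.0, 0.0]
contact_force: [0.8, 0.3, -0.0]
width: 0.0411
```

```bash
python3 st.py; python3 - <<'E'
from h import *
np.set_printoptions(precision=4,suppress=True)
print(go([*hw(35,-71),.026],-.19))
for n in("side","top"):
    im,d=cams.read_camera(n); np.save(n+"_i.npy",im)
    print(n,[(wh(pix2w(n,*r["location"],.049)[:2]),round(r["score"],2)) for r in spotter.mark_of(n,"thumb_post")],[(wh(pix2w(n,*r["location"],.012)[:2]),round(r["score"],2)) for r in spotter.mark_of(n,"chamber_slide")])
a=np.load("side_i.npy")[200:300,180:300]
save("s5.png",a,6)
E
```

```text
t 20.7167 tcp [0.5848 0.0777 0.1012] F holder [0.811  0.1544] -0.002199989838213892 w 0.041115314525562024 M [ 0.0082 -0.0038  0.0029] holder mm [ 34.7762 -71.0989] up 0.018140198751117945
(array([ 0.0002, -0.0002,  0.0752]), array([ 0.0002, -0.0001,  0.0022]))
side [(array([ 37.605 , -74.3948]), 0.62)] [(array([5.94  , 6.2506]), 0.95), (array([-169.2085,   11.2525]), 0.81), (array([-274.8659, -349.0859]), 0.74), (array([-83.5563, 151.0183]), 0.56)]
top [] [(array([-288.4169, -386.9351]), 0.84), (array([-166.2952,   -4.2842]), 0.57)]
```

View pics/s5.png

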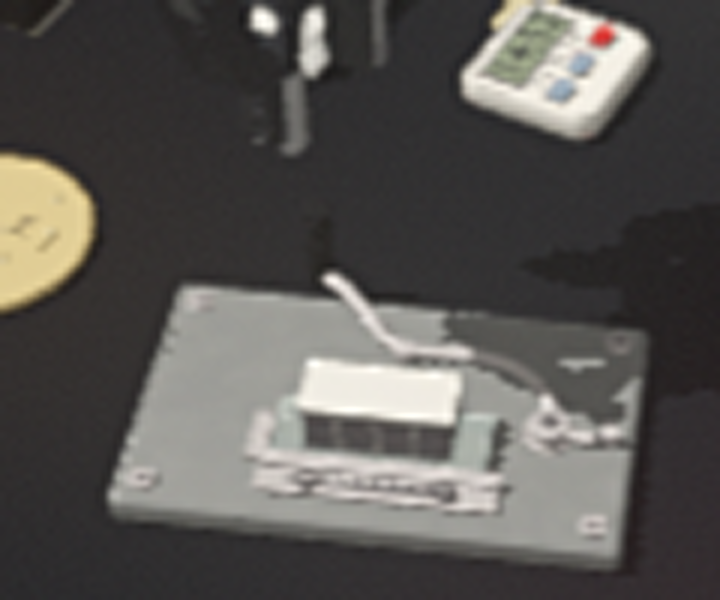

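The slide sits flat in the corner of the L jaw: lid at crop (383,385), its end against the stop at (285,420). The post stands back at (322,222). I'll go down over the post and move toward it.

Call:
step_arm(gripper=[48,48,48,48,48,48,48,48,48,48], xyz=[[0,0,0.02],[0,0,0.04],[0,0,0.05],[0,0,0.06],[0,0,0.07],[0,0,0.075],[0,0,0.075],[0,-0.003,0.075],[0,-0.006,0.075],[0,-0.009,0.075]], twist=[[0,0,0],[0,0,0],[0,0,0],[0,0,0],[0,0,0],[0,0,0],[0,0,0],[0,0,0],[0,0,0],[0,0,0]])

```text
time: 21.85
tcp_pos: [0.5871, 0.0872, 0.0267]
orientation: [0.996, -0.094, 0.001, 0.0]
contact_force: [-0.9, 0.5, 0.5]
width: 0.0411
```

```bash
python3 st.py
```

```text
t 21.85 tcp [0.5871 0.0872 0.0267] F holder [-0.7549  0.6787] 0.5059699914286235 w 0.041104911248473285 M [ 0.026   0.0079 -0.0057] holder mm [ 38.8776 -62.1936] up 0.09875933123373261
```

Call:
step_arm(gripper=[48,48,48,48,48,48,48,48,48,48], xyz=[[0,-0.003,0],[0,-0.006,0],[0,-0.008,0],[0,-0.01,0],[0,-0.012,0],[0,-0.014,0],[0,-0.016,0],[0,-0.018,0],[0,-0.02,0],[0,-0.022,0]], twist=[[0,0,0],[0,0,0],[0,0,0],[0,0,0],[0,0,0],[0,0,0],[0,0,0],[0,0,0],[0,0,0],[0,0,0]])

```text
time: 22.68
tcp_pos: [0.5908, 0.1094, 0.0264]
orientation: [0.996, -0.094, 0.0, -0.0]
contact_force: [0.8, -1.0, -0.8]
width: 0.0409
```

```bash
python3 st.py
```

```text
t 22.6833 tcp [0.5908 0.1094 0.0264] F holder [ 0.6341 -1.0979] -0.7545277447840074 w 0.04093530797933722 M [-0.2582 -0.0614 -0.0115] holder mm [ 46.8089 -41.1924] up 0.06618250753675058
```

Call:
step_arm(gripper=[48,48,48,48,48,48,48,48,48,48], xyz=[[0,-0.001,0],[0,-0.002,0],[0,-0.003,0],[0,-0.004,0],[0,-0.005,0],[0,-0.006,0],[0,-0.006,0],[0,-0.006,0],[0,-0.006,0],[0,-0.006,0]], twist=[[0,0,0],[0,0,0],[0,0,0],[0,0,0],[0,0,0],[0,0,0],[0,0,0],[0,0,0],[0,0,0],[0,0,0]])

```text
time: 23.52
tcp_pos: [0.5919, 0.1152, 0.0264]
orientation: [0.996, -0.094, 0.0, -0.0]
contact_force: [-0.2, -0.5, 0.0]
width: 0.0409
```

```bash
python3 st.py; python3 look.py side s6.png 180 200 300 300 6; python3 -c "
from h import *
n='side';print([(r['location'],wh(pix2w(n,*r['location'],.049)[:2]),round(r['score'],2)) for r in spotter.mark_of(n,'thumb_post')])"
```

```text
t 23.5167 tcp [0.5919 0.1152 0.0264] F holder [-0.2737 -0.4641] 0.010978761180564617 w 0.040909520055504016 M [ 0.0244  0.0402 -0.0018] holder mm [ 48.9928 -35.6708] up 0.0030824887726995836
[([221.0, 245.0], array([ 54.557196  , -35.95447048]), 0.6), ([233.3, 202.9], array([  56.45047533, -176.25550868]), 0.2)]
```

View pics/s6.png

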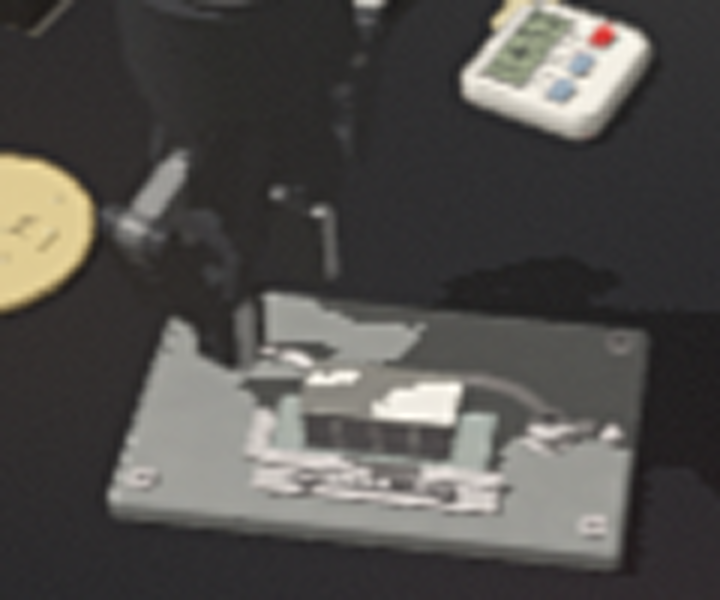

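The arm has sprung shut onto the slide: its end is at crop (285,355), and the post stands free between the fingers. I'll lift clear and check.

Call:
step_arm(gripper=[48,48,48,48,48,48,48,48,48,48], xyz=[[0,0,-0.01],[0,0,-0.03],[0,0,-0.06],[0,0,-0.1],[0,0,-0.14],[-0.05,0.05,-0.15],[-0.1,0.1,-0.15],[-0.1,0.13,-0.15],[-0.1,0.15,-0.15],[-0.1,0.15,-0.15]], twist=[[0,0,0],[0,0,0],[0,0,0],[0,0,0],[0,0,0],[0,0,0],[0,0,0],[0,0,0],[0,0,0],[0,0,0]])

```text
time: 24.45
tcp_pos: [0.4633, -0.0158, 0.1771]
orientation: [0.995, -0.095, 0.0, 0.001]
contact_force: [-0.0, 0.2, 0.4]
width: 0.0411
```

```bash
python3 st.py; python3 - <<'E'
from h import *
ims=[]
for n in("side","top"):
    im,d=cams.read_camera(n); ims.append(im)
    print(n,[(wh(pix2w(n,*r["location"],.049)[:2]),round(r["score"],2)) for r in spotter.mark_of(n,"thumb_post")],[(wh(pix2w(n,*r["location"],.012)[:2]),round(r["score"],2)) for r in spotter.mark_of(n,"chamber_slide")][:4])
a=cv2.resize(ims[0][240:300,190:295],(735,420),interpolation=2)
b=cv2.resize(ims[1][170:260,178:243],(123,170),interpolation=2); b=np.pad(b,((0,0),(0,612),(0,0)))
save("fin.png",np.vstack([a,b]))
E
```

```text
t 24.45 tcp [ 0.4633 -0.0158  0.1771] F holder [0.0282 0.203 ] 0.3724884108367905 w 0.04113586118537564 M [-0.0134  0.008  -0.0168] holder mm [-102.4151 -139.5513] up 0.6574849418037627
side [(array([ 55.55282951, -34.63453496]), 0.67)] [(array([-173.77609791,   14.25913257]), 0.85), (array([1.40346997, 3.19539009]), 0.67), (array([-81.88005828, 146.20972053]), 0.6), (array([-275.40022654, -358.76572496]), 0.5)]
top [] [(array([-2.93117544,  0.75568981]), 0.81), (array([-281.85006557, -382.31587771]), 0.69), (array([-78.9205259 , 143.30913642]), 0.65), (array([-165.51946467,   -1.81278557]), 0.54)]
```

View pics/fin.png

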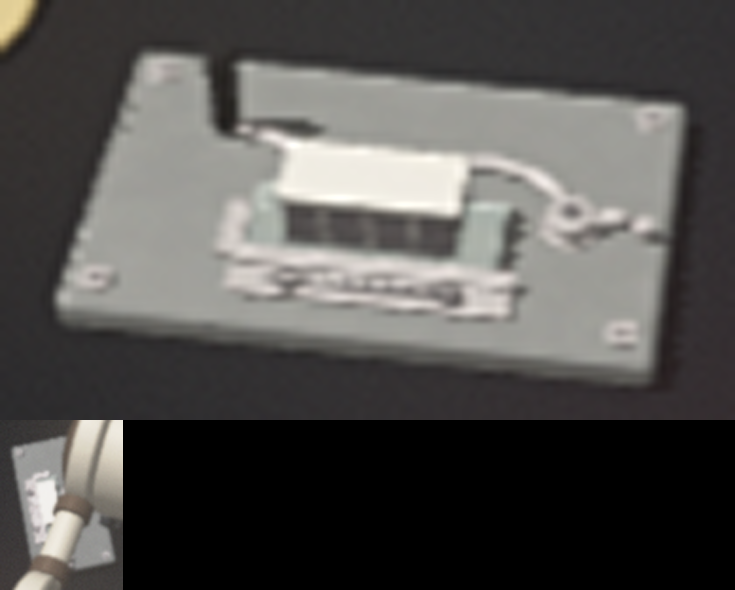

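The final picture shows the slide flat in the corner of the jaw. Its end is at the stop at (250,220), its long side runs along the edge from (255,245) to (500,265), and the arm is on it with the post at (222,95). I'll let the robot come to rest, then hand in.

Call:
step_arm(gripper=[48,48,48,48,48,48,48,48,48,48], xyz=[[0,0,0],[0,0,0],[0,0,0],[0,0,0],[0,0,0],[0,0,0],[0,0,0],[0,0,0],[0,0,0],[0,0,0]], twist=[[0,0,0],[0,0,0],[0,0,0],[0,0,0],[0,0,0],[0,0,0],[0,0,0],[0,0,0],[0,0,0],[0,0,0]])

```text
time: 25.58
tcp_pos: [0.4661, -0.0128, 0.1768]
orientation: [0.996, -0.094, 0.001, -0.0]
contact_force: [-0.1, 0.2, 0.4]
width: 0.0408
```

```bash
python3 st.py; python3 -c "
from h import *
print(workorder.hand_in())"
```

```text
t 25.5833 tcp [ 0.4661 -0.0128  0.1768] F holder [-0.1038  0.1799] 0.4059318271798372 w 0.04082586281780562 M [0.0573 0.0029 0.0656] holder mm [ -99.0908 -137.1793] up 0.0036797598094394667
the job is handed in; nothing more can be done
None
```

The job is done and handed in after about 26 s. I drew the arm back by its post until it snapped to its stop. I then set the slide on the plate and pushed it home against both faces: about 6 N on the end stop and 4 N on the long edge, by the wrist reading. After letting go, I tipped the arm back over and it sprang shut on the slide.

**Last checks:**
- **Slide:** the final side picture shows it flat in the corner of the jaw. The top camera puts its centre at about (-2.9, 0.8) mm in the holder frame, close to the (-2.5, 1.2) mm measured while pushing.
- **Arm:** the side camera puts the post at y ≈ -35 mm, which fits an arm angle of roughly 0.06 to 0.08 rad. I could not measure the angle or the clamping force directly.
- **Robot:** it stands at rest, clear of everything, with the wrist force near zero.

**Disagreements:** the side camera's network put the slide at (1.4, 3.2) mm, 2 to 4 mm off the other values. The top camera missed the post in the last look because the robot arm hid it. I did not re-measure the bystanders; the robot was never meant to touch them and the wrist force never suggested it had.

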